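# Fit the keyed polariser cell into a microscope light base

### The arm

A 7-joint arm with a two-finger parallel gripper is mounted at the origin on a cart in front of the work surface, level with it; the furniture and walls round the work are solid. World frame = base frame: x ahead of the robot, y to its left, z up, the work surface at z = 0. Lengths are in m, angles in rad, forces in N, time in s.
With the tool pointing down it reaches from about 0.4 to 0.85 m from the base axis. Payload 10.4 kg.
Tool frame: the origin (TCP) lies at the centre of the arm's flange, where the gripper is bolted on; the fingertips stand 173 mm ahead of it and the grasp point (between the pads) lies 155 mm ahead of it; z points along the fingers, y is the line along which they close (so a half turn about z gives the same grasp; the last joint's range is limited). The gripper opens to 85 mm and grips with 20 to 120 N. Pads are 22 mm wide; open, the fingers measure 114 mm over their backs; the gripper's body (76 mm by 85 mm) begins 54 mm behind the grasp point. The pads swing forward as they close: fully open they stand 13 mm farther back than shut.
Start: joints at [1.121, 0.332, -0.065, 1.46, 0.022, 1.35, -0.088], TCP at [0.259, -0.569, 0.405] pointing down, gripper open.
Joint ranges: [-2.6, 2.6], [-0.5, 2.12], [-1.47, 1.34], [0.16, 2.42], [-1.27, 4.41], [0.06, 2.06], [-2.6, 2.6]. Speed limits (rad/s): [2.22, 2.22, 2.79, 2.79, 3.14, 3.14, 3.14].

### API

Orientations are given as a rotation vector (axis times angle).
In Python, from plant import r, eyes, ticket gives the robot as it stands.
- The arm moves only by the tool send_rows, never from a script. Its argument "motion" is one flat list of numbers, 5 for each row, row after row: the opening, from 0 (shut) to 1 (fully open), then the shift along the world's x, y, z in mm, then the turn about the world's z in units of 5 degrees (1.0 is 5 degrees). A call has 1 to 20 rows; each row is the pose to reach, as a shift and turn from the pose commanded when the call began; what a row does not reach only later rows make up. A row lasts 1/12 s, in which the tool goes at most 41.7 mm and 7.16 degrees, less where a joint would pass 70% of its speed; a pose out of reach is approached as far as the arm can. A call with a gripper value outside its range is refused whole. The fingers move at their own pace and stop on an object; the grip force is fixed at half the most. Time passes only in rows, so rows that repeat a pose let the fingers close. It gives the time, the measured TCP pose, the force, the opening and the grip force at its end, in the units of the state.
- r.observe(): the state, without advancing time (a new reading comes with each control period).
- eyes.capture(name): name is "scene" or "top" or "wrist"; returns a dict with "img" (384x512x3 uint8, red, green, blue), "depth" (384x512 float32, m along the optical axis (not along the pixel's ray), 0 where there is no reading), "camera_matrix" (3x3 intrinsics, pixels), "world_from_camera" (4x4, takes a point from camera to world coordinates). Camera axes: x right, y down, z forward; pixel columns grow to the right and rows downward; lengths in m; the calibration is good to about 2 mm. A picture is of the moment at which its call begins.
- ticket.sign_off(): hands the job in; it is judged then, once.
The state is a dict: "clock": time; "q": joint angles; "qd": joint speeds; "joint_efforts": joint torques, N m; "position": TCP position; "tool_rot": TCP orientation; "ft_force": force on the tool from outside, world axes, zero at the start; "torque": the same for the moment, N m; "gripper_width": finger opening in m; "grip_force": force on a finger pad.
Only numpy, scipy, OpenCV 4.12 (cv2) and the standard library are available. Lean on these libraries where they do the work, as an engineer would, in place of code of your own. Each camera call takes 0.05 s, during which the arm holds its last target. There are 200 camera calls.

### The job

Fit the polariser cell into the rotary carrier on top of the microscope's light base: put its spigot in the carrier's bore, keep light pressure on it and turn it until its two lugs drop into the key slots and its flange lies flat on the carrier. Then let go of it and swing the retaining clip fully round over the flange, leaving the things round about where they are.

Things in the scene. Friction and masses are not known exactly. Their poses are not given: they have to be found in the camera images.
- cell: Polariser cell, a loose dark metal filter cell of about 180 g, 42 mm high, upright on the desk; origin at the centre of its underside, z up its axis. From below: round spigot 43 mm in diameter, 12 mm high, foot chamfered; on its upper half (6 to 12 mm up) two opposite lugs 28 mm wide reaching 31.5 mm from the axis along +x and -x; flange 76 mm in diameter at 12 to 16 mm; then the grip ring.
- cell_mid (a point): Point on the cell's axis half-way up, 21 mm above its underside, with the same axes. The knurled round grip ring, 50 mm in diameter, 26 mm high (16 to 42 mm above the underside), closed on top by the dark filter, is gripped across its outside from above, fingertips clear of the flange. White lines on the flange show the lugs' direction; a half turn makes no difference.
- light_base: Light base of the microscope: a grey and dark metal box 206 x 216 mm (x, y), fixed, its deck 50 mm above the desk; origin at the centre of its underside, front (dimmer knob) at -x. On the deck: the rotary carrier, a knurled aluminium ring 88 mm in diameter, 16 mm high; behind it (+x) an empty column socket 20 mm high; at its -y side the retaining clip on a pivot.
- seat (a point): Centre of the bore's mouth on the carrier's flat top face, 66 mm above the desk; axes of the light base, z up. Bore 46 mm in diameter, 15 mm deep; two opposite key slots 33 mm wide run out to 34.5 mm from its centre. With the lugs off the slots the cell rides on its lugs, free to turn, cell_mid 15 mm above this point; with the lugs in the slots it drops to 9 mm, flange on the face.
- carrier_rim (a point): Point fixed to the light base above the carrier's front rim, 40 mm from the seat along -x, axes of the light base: where the slots' scale is read. The carrier is clamped fast at an angle that differs each time and is not reported: the line through its slots lies within 0.65 rad either way of the base's x axis. The slots, and two long black lines on the rim in line with them, show it.
- clip_pivot (a point): Upright pivot of the retaining clip, 74 mm from the seat's centre along the seat's -y; point at the arm's underside, 72 mm above the desk, axes of the light base. The clip is a level dark steel arm 6 mm thick: its nose reaches 43 mm from the pivot on one side, the post stands 45 mm from it on the other. The nose clears a seated cell's flange by 1.7 mm and runs against one not seated.
- clip_post (a point): Upright black finger post of the clip, round, 14 mm in diameter and 30 mm high; point on its axis half-way up, 93 mm above the desk (post's top 108 mm, arm's top 78 mm). Fully closed, the post is 45 mm from the pivot along the seat's -y; opening carries it round towards the seat's -x. It can be pinched or pushed.
- clip (a joint): Swing of the retaining clip in rad: 0 = fully closed, at its stop, nose pointing at the bore's centre and over the flange; it grows as the clip opens, clockwise seen from above; 1.45 = fully open. It stays where it is left; about 2.5 N at the post moves it.
- petri_3_c (a point): Bystander: a clear petri dish 59 mm in diameter and 12 mm high (point at its centre), left of the light base.
- vial_6_c (a point): Bystander: a glass vial with a blue cap, 27 mm in diameter and 62 mm high (point half-way up), left of the light base.
- loupe_c (a point): Bystander: a black hand lens, 61 x 152 x 14 mm, lying behind the light base (point at its centre).
- jar_1_c (a point): Bystander: a jar with a white cap, 62 mm in diameter and 82 mm high (point half-way up), behind the light base.
Not all that is in view belongs to the job. Leave any green look-alike of the cell alone.

How it is judged:
On the way, in this order (a step that is already met when the one before it is completed fails the run):
1. the cell has dropped home in the carrier with the clip still open (horizontal distance between cell_mid and seat below 0.003 m and z of cell_mid in the frame of seat below 0.0105 m and angle between cell_mid's own z axis and vertical below 0.05 rad and value of joint clip above 0.5 rad), for 0.2 s.
2. the clip is swung over the flange (value of joint clip below 0.12 rad), for 0.2 s.
At the end, for the whole second after the job is handed in: The cell is fully home in the carrier (its centre within 3 mm of the bore's axis, its flange within 1.5 mm of the carrier's face, within 0.05 rad of upright) and the clip is closed over its flange to within 0.12 rad of its stop (horizontal distance between cell_mid and seat below 0.003 m and z of cell_mid in the frame of seat below 0.0105 m and angle between cell_mid's own z axis and vertical below 0.05 rad and value of joint clip below 0.12 rad); the robot touches nothing.
It fails at once if the cell is pressed, knocked or dropped on the light base, its carrier or its clip with more than 45 N (contact force between cell and light_base above 45 N).
It fails at once if a bystander is moved by more than 30 mm (distance of any of petri_3_c, vial_6_c, loupe_c, jar_1_c from where it was at the start of the episode above 0.03 m).
It also fails if it takes over 72 s, if anything falls off the work surface, if the arm or the gripper's body presses on something with over 40 N, if the wrist force passes 120 N, or if a joint passes its speed limit or range.

## Working session

There is one attempt and no reset: what is moved stays moved. The work goes in short steps, Python scripts to look and compute and a tool call to move; the robot and the scene stay as the last step left them, time stands still between calls to the robot, and variables do not carry over. Pictures are saved under pics/ and viewed, at most 10 in all, crops included, and the job is handed in when it is done.

Besides the shell and the picture viewer there is one more tool, called after "Request:" by a JSON object that holds its "fn" and its "kwargs". send_rows: Moves the arm, as the interface text tells. Its arguments: {"type":"object","properties":{"motion":{"type":"array"}},"required":["motion"]}

```bash
mkdir -p pics
cat > h.py <<'E'
import numpy as np, cv2, pickle
from plant import r, eyes, ticket
def cap(n,save=None):
    c=eyes.capture(n)
    if save: pickle.dump(c,open(f'pics/{save}.pkl','wb')); cv2.imwrite(f'pics/{save}.png',cv2.cvtColor(c['img'],cv2.COLOR_RGB2BGR))
    return c
def cloud(c):
    K=c['camera_matrix'];d=c['depth'];v,u=np.mgrid[:d.shape[0],:d.shape[1]]
    P=np.stack([(u-K[0,2])/K[0,0]*d,(v-K[1,2])/K[1,1]*d,d,np.ones_like(d)],-1)
    return (P@np.array(c['world_from_camera']).T)[...,:3]
def pz(c,u,v,z):
    K=c['camera_matrix'];T=np.array(c['world_from_camera']);d=T[:3,:3]@[(u-K[0,2])/K[0,0],(v-K[1,2])/K[1,1],1]
    return T[:3,3]+d*(z-T[2,3])/d[2]
E
python3 - <<'E'
from h import *
a=cap('scene','s0');b=cap('top','t0')
im=np.hstack([cv2.imread('pics/s0.png'),cv2.imread('pics/t0.png')])
cv2.imwrite('pics/t0b.png',cv2.resize(cv2.imread('pics/t0.png'),(800,600),interpolation=cv2.INTER_CUBIC))
print(r.observe()); print(b['world_from_camera'],b['camera_matrix'])
E
```

```text
{'clock': 0.1, 'q': array([ 1.12142139,  0.33281013, -0.06470585,  1.46087111,  0.02156532,
        1.34987393, -0.08848726]), 'qd': array([ 0.00149054, -0.00118865,  0.00083551, -0.00198225, -0.00120334,
       -0.00058262,  0.00036397]), 'joint_efforts': array([ 1.54156329e-03, -6.26740551e+01,  4.93814726e-02, -3.92429173e+01,
        1.64814392e-02,  6.94367511e-03,  7.02218230e-06]), 'position': array([ 0.25867775, -0.56882971,  0.40398786]), 'tool_rot': array([-3.06912100e+00, -6.65085143e-01,  4.54318533e-04]), 'ft_force': array([ 0.36280446, -0.36441395,  0.15551115]), 'torque': array([ 0.05139952, -0.04413993,  0.00164167]), 'grip_force': 0.0, 'gripper_width': 0.08566327392440187}
[[ 0.00378476 -0.99817718  0.0602329   0.53597822]
 [-0.99998189 -0.00349596  0.00489939  0.08825289]
 [-0.00467989 -0.06025035 -0.99817233  1.3479722 ]
 [ 0.          0.          0.          1.        ]] [[371.7126404    0.         253.15734988]
 [  0.         371.7126404  195.51516884]
 [  0.           0.           1.        ]]
```

View pics/t0b.png

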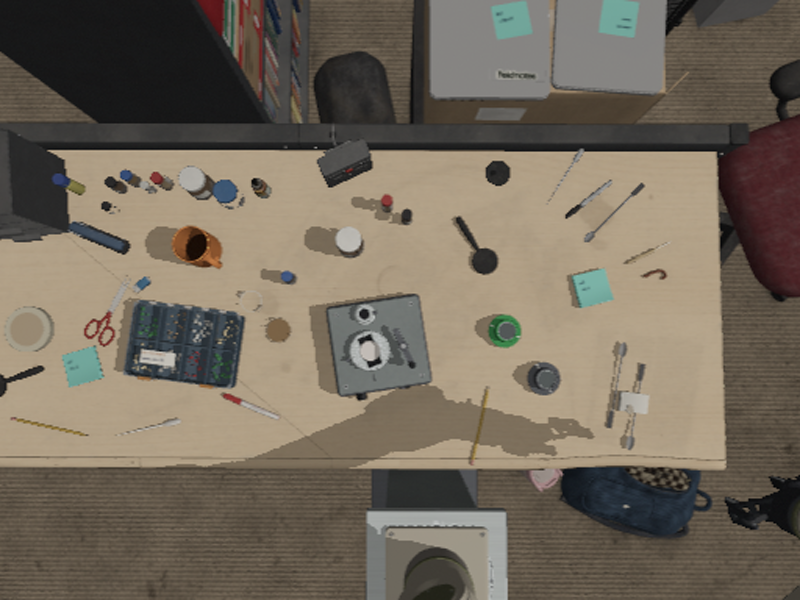

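View pics/s0.png

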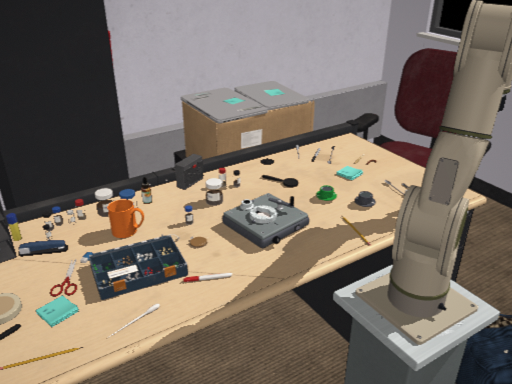

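Top view: cell (544,378), green look-alike (505,331), base centre about (379,345), carrier (369,350), and clip post near (408,362), all in the 800-px view. I'll enlarge the crops.

Run:
```python
from h import *
c=pickle.load(open('pics/t0.pkl','rb'));im=cv2.imread('pics/t0.png')
a=cv2.resize(im[180:260,200:280],(560,560),interpolation=cv2.INTER_CUBIC)
b=cv2.resize(im[226:258,332:364],(224,224),interpolation=cv2.INTER_CUBIC)
o=np.zeros((560,800,3),np.uint8);o[:,:560]=a;o[:224,570:794]=b
cv2.imwrite('pics/t0c.png',o)
P=cloud(c)
# cell ring top
m=(abs(P[...,2]-.042)<.006)&(abs(P[...,0]-pz(c,348,242,.042)[0])<.04)&(abs(P[...,1]-pz(c,348,242,.042)[1])<.04)
print('cell',pz(c,348,242,.042),P[m].mean(0),m.sum())
m=(abs(P[...,2]-.05)<.005)
m[:180]=0;m[260:]=0;m[:,:200]=0;m[:,285:]=0
pts=P[m][:,:2].astype(np.float32);print('deck',cv2.minAreaRect(pts*1000),m.sum())
```

```text
cell [ 0.45344968 -0.23688915  0.042     ] [ 0.45235395 -0.24295158  0.04029389] 150
deck ((527.4615478515625, 133.24610900878906), (195.66583251953125, 205.29190063476562), 8.856091499328613) 2529
```

View pics/t0c.png

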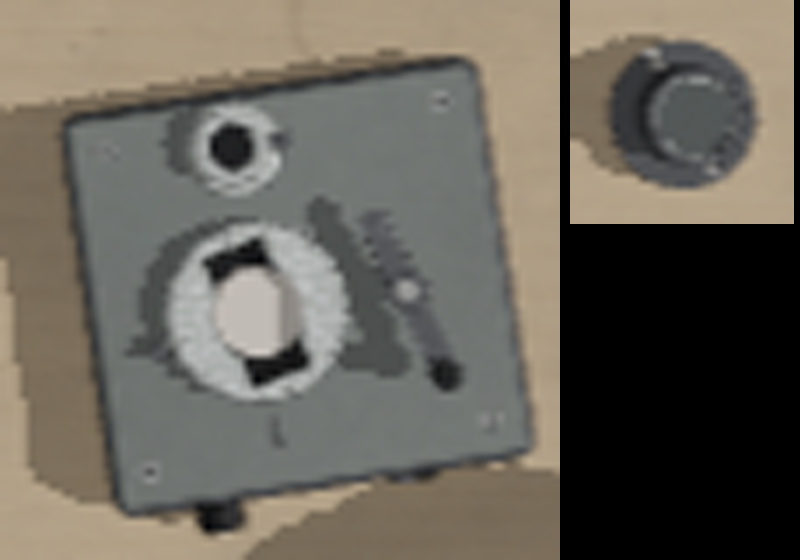

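Crop: carrier centre (260,311), slot centres (236,259)/(278,364), so the slots lie about 22° off world x. Clip pivot is at (408,290), post at (446,373). Cell ring is at (697,118), with white lines at (652,55)/(712,168). I'll move over the cell and look from near.

Request:
{"fn": "send_rows", "kwargs": {"motion": [1,96,165,-10,0,1,193,328,-20,0,1,193,328,-20,0,1,193,328,-20,0,1,193,328,-20,0,1,193,328,-20,0,1,193,328,-20,0,1,193,328,-20,0,1,193,328,-20,0,1,193,328,-20,0,1,193,328,-20,0,1,193,328,-20,0,1,193,328,-20,0,1,193,328,-20,0]}}

```text
clock: 1.27
position: [0.451, -0.2424, 0.3846]
tool_rot: [3.071, 0.661, -0.001]
ft_force: [-0.3, -0.2, 0.2]
gripper_width: 0.0856
grip_force: 0.0
```

Run:
```python
from h import *
c=cap('wrist','w1');o=r.observe();print(o['clock'],o['position'],o['tool_rot'],c['world_from_camera'],c['camera_matrix'][0,0])
t=pickle.load(open('pics/t0.pkl','rb'))
for n,u,v,z in [('flange',348.3,242.3,.016),('ring',350.1,242.9,.042),('seat',237.1,224.4,.066),('post',263.7,233.3,.108),('piv',258.3,221.4,.078),('slotA',200+236/7,180+259/7,.066),('slotB',200+278/7,180+364/7,.066)]: print(n,pz(t,u,v,z))
im=cv2.imread('pics/w1.png');cv2.imwrite('pics/w1b.png',cv2.resize(im,(800,600)))
```

```text
1.3167 [ 0.45108782 -0.24224585  0.38467484] [ 3.07095165e+00  6.61647969e-01 -3.63112386e-04] [[ 4.11189617e-01 -8.69568321e-01 -2.73448413e-01  5.22657457e-01]
 [-9.11549571e-01 -3.92024339e-01 -1.24073757e-01 -2.11896230e-01]
 [ 6.92175538e-04  3.00279624e-01 -9.53850967e-01  3.52680495e-01]
 [ 0.00000000e+00  0.00000000e+00  0.00000000e+00  1.00000000e+00]] 316.6550720780515
flange [ 0.45074944 -0.24441629  0.016     ]
ring [ 0.45035741 -0.24417066  0.042     ]
seat [0.51360769 0.14940133 0.066     ]
post [0.48520911 0.05884968 0.108     ]
piv [0.52429183 0.07662432 0.078     ]
slotA [0.53897474 0.16122636 0.066     ]
slotB [0.48760864 0.14025214 0.066     ]
```

View pics/w1b.png

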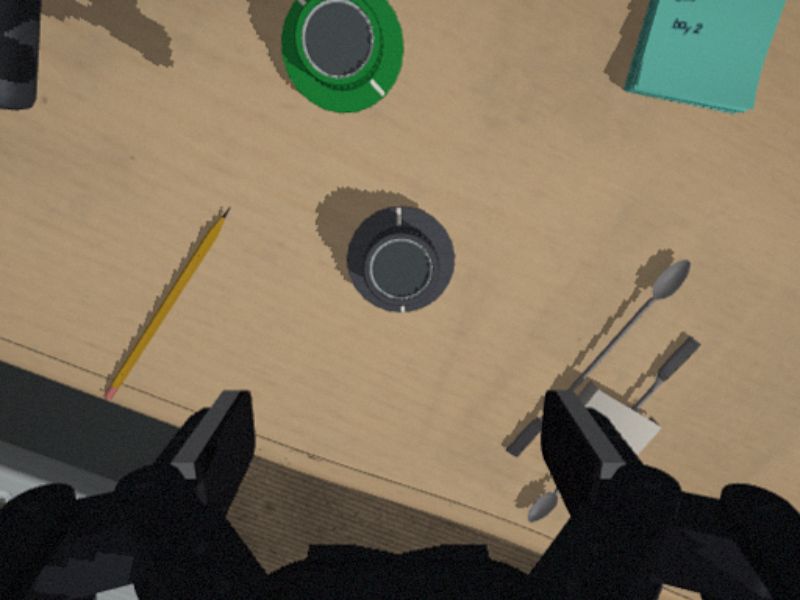

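White lines at (399,216) and (403,310), flange centre about (401,260), ring top centre (401,267) in the 800-px view.

Run:
```python
from h import *
c=pickle.load(open('pics/w1.pkl','rb'))
p=lambda u,v,z:pz(c,u*.64,v*.64,z)
a,b=p(399,216,.016),p(403,310,.016)
print(a,b,np.degrees(np.arctan2(*(a-b)[1::-1])),p(401,260,.016),p(401,267,.042))
P=cloud(c)
m=(abs(P[...,2]-.042)<.004)&(np.hypot(P[...,0]-.45,P[...,1]+.244)<.035);q=P[m];print('ringtop',q.mean(0),q.min(0),q.max(0),m.sum())
m=(abs(P[...,2]-.016)<.005)&(np.hypot(P[...,0]-.45,P[...,1]+.244)<.045);q=P[m];print('fl',q.min(0),q.max(0))
```

```text
[ 0.48176876 -0.23185922  0.016     ] [ 0.42185138 -0.26211117  0.016     ] 26.788954342641883 [ 0.4546283 -0.2456616  0.016    ] [ 0.45568666 -0.24495783  0.042     ]
ringtop [ 0.45475301 -0.24540701  0.03992692] [ 0.42922397 -0.27004351  0.03800735] [ 0.47880065 -0.220982    0.04302511] 922
fl [ 0.41654998 -0.28326481  0.01167827] [ 0.49185325 -0.20793021  0.02095602]
```

Request:
{"fn": "send_rows", "kwargs": {"motion": [1,3,-3,-40,0,1,3,-3,-80,0,1,3,-3,-120,0,1,3,-3,-150,0,1,3,-3,-175,0,1,3,-3,-190,0,1,3,-3,-195,0,1,3,-3,-195,0,1,3,-3,-195,0,0,3,-3,-195,0,0,3,-3,-195,0,0,3,-3,-195,0,0,3,-3,-195,0,0,3,-3,-195,0,0,3,-3,-195,0,0,3,-3,-195,0,0,3,-3,-195,0,0,3,-3,-195,0]}}

```text
clock: 2.82
position: [0.4551, -0.2441, 0.1911]
tool_rot: [3.069, 0.665, 0.002]
ft_force: [-1.5, 1.5, 9.2]
gripper_width: 0.0484
grip_force: 60.8
```

Request:
{"fn": "send_rows", "kwargs": {"motion": [0,0,0,30,0,0,0,0,70,0,0,0,0,110,0,0,0,20,150,0,0,10,60,180,0,0,20,100,210,0,0,30,140,230,0,0,36,180,240,0,0,40,220,250,0,0,45,260,250,0,0,50,300,250,0,0,55,340,250,0,0,57,370,250,0,0,58,385,250,0,0,58,392,250,0,0,58,394,250,0,0,58,394,250,0,0,58,394,250,0,0,58,394,250,0]}}

```text
clock: 4.4
position: [0.513, 0.1484, 0.4397]
tool_rot: [3.07, 0.661, -0.0]
ft_force: [-0.2, 0.1, -1.4]
gripper_width: 0.0482
grip_force: 62.7
```

Run:
```python
from h import *
c=cap('wrist','w2');o=r.observe();print(o['clock'],o['position'],o['tool_rot'],o['ft_force'],o['gripper_width'])
im=cv2.imread('pics/w2.png');cv2.imwrite('pics/w2b.png',cv2.resize(im,(800,600)))
```

```text
4.45 [0.51298792 0.14851148 0.43978361] [3.07047751e+00 6.61286470e-01 1.40137327e-04] [-0.21970011 -0.70601661 -2.40189125] 0.048200319214918526
```

View pics/w2b.png

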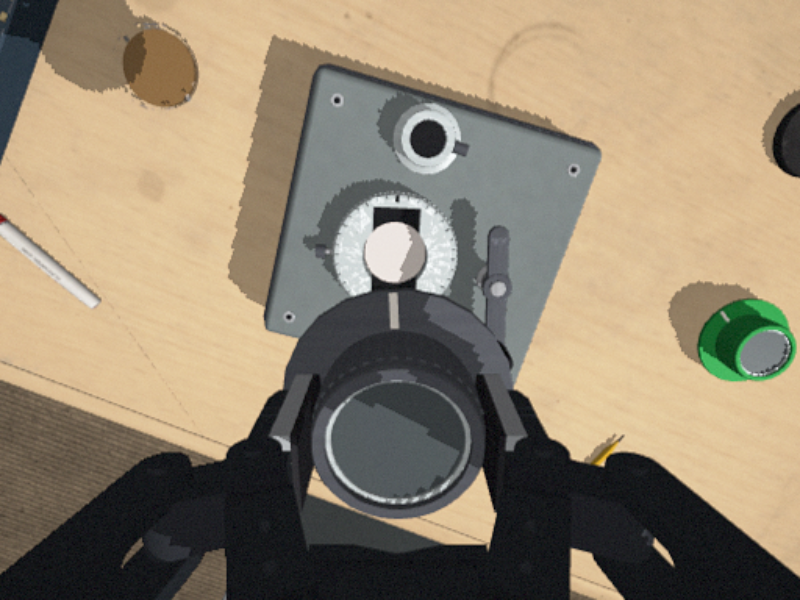

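Carrier: left edge 333, right edge 459, top (397,191); rim line (398,199); slot side edges at u=374 and 420. Cell in hand: white line from (393,293) to (394,328), ring top centred at (398,441).

Run:
```python
from h import *
from scipy.optimize import least_squares
c=pickle.load(open('pics/w2.pkl','rb'));P=cloud(c)
p=lambda u,v,z:pz(c,u*.64,v*.64,z)
cr=cv2.resize(cv2.imread('pics/w2.png')[110:215,200:305],(735,735),interpolation=cv2.INTER_CUBIC)
# carrier top points
m=(abs(P[...,2]-.066)<.004)&(np.hypot(P[...,0]-.514,P[...,1]-.15)<.055);q=P[m]
print('z',np.median(q[:,2]),m.sum())
f=lambda x:np.array([max(0,0)])
h=cv2.convexHull((q[:,:2]*1000).astype(np.float32))[:,0]
def fit(h,R):
    s=least_squares(lambda x:np.hypot(h[:,0]-x[0],h[:,1]-x[1])-R,h.mean(0),loss='soft_l1',f_scale=.5);return s.x,np.round(s.fun,1)
# use only arc from visible part
d=h-[514,150];print(fit(h[np.hypot(*d.T)>38],44))
for n,uv in dict(left=(333,252),right=(459,252),line=(398,199),sl=(374,212),sr=(420,212),disc=(395,252)).items(): print(n,p(*uv,.066))
a=p(393,293,.2647);b=p(394,328,.2647);print('lugline',a,b,np.degrees(np.arctan2(*(a-b)[1::-1])))
m=(abs(P[...,2]-.2907)<.006)&(np.hypot(P[...,0]-.513,P[...,1]-.148)<.04);q=P[m];print('ring',q.min(0),q.max(0),np.median(q,0),p(398,441,.2907))
m=(abs(P[...,2]-.2647)<.008)&(np.hypot(P[...,0]-.513,P[...,1]-.148)<.05);q=P[m];print('fl',np.median(q,0))
h=cv2.convexHull((q[:,:2]*1000).astype(np.float32))[:,0];h=h[(np.hypot(*(h-[513,148]).T)>34)];print(fit(h,38))
cv2.imwrite('pics/w2c.png',cr)
```

```text
z 0.0648338564792327 2420
(array([516.7543052 , 150.00393376]), array([-0.4,  0.3, -0.5, -0.5,  0.3, -0. ,  0.3,  0.3,  0. , -0.5,  7.4,
       -0.1, -0.1, -0.9, -1.6, -1. , -0.6,  0.3,  0.6,  0.6,  0.2,  0.1,
        0.2, -0. , -0.2,  0.3,  0.4, -0.4, -0.4, -0.4]))
left [0.50137019 0.19021416 0.066     ]
right [0.53771948 0.10954501 0.066     ]
line [0.55350714 0.16368099 0.066     ]
sl [0.53875614 0.17506657 0.066     ]
sr [0.55171062 0.14632613 0.066     ]
disc [0.51925291 0.15052745 0.066     ]
lugline [0.54556211 0.16236252 0.2647    ] [0.53541325 0.15747956 0.2647    ] 25.69374286490814
ring [0.48875212 0.11584036 0.28470778] [0.53811157 0.18439777 0.29669334] [0.51400965 0.14637745 0.28674011] [0.51486321 0.1469282  0.2907    ]
fl [0.53662183 0.15826819 0.26348021]
(array([512.29846979, 145.88288003]), array([ 0.2,  0.1,  0.4,  0.2,  0.2,  0. , -0.1, -0. ,  0.1, -0. ,  0. ,
        0.1, -0.3, -0.2, -0.3, -0.4, -0.2, -0.4, -0.5, -1.3, -0.4, -0.1,
       -0.3, -0.2, -0.1, -0.3, -0. , -0. , -0.1,  0.1,  0.1,  0.1,  0. ]))
```

View pics/w2c.png

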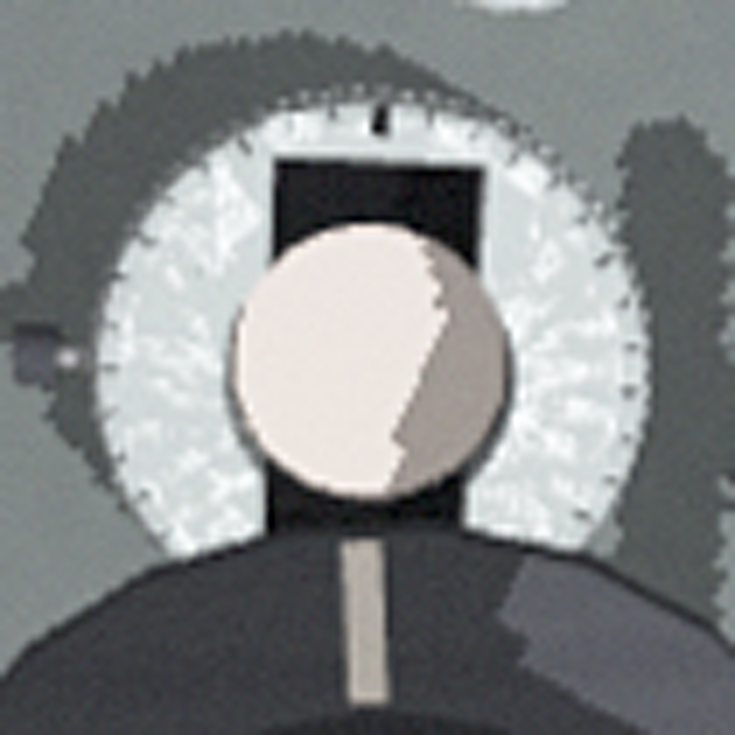

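Request:
{"fn": "send_rows", "kwargs": {"motion": [0,5,3,-30,-0.5,0,5,3,-60,-1.1,0,5,3,-90,-1.1,0,5,3,-115,-1.1,0,5,3,-135,-1.1,0,5,3,-155,-1.1,0,5,3,-165,-1.1,0,5,3,-172,-1.1,0,5,3,-175,-1.1,0,5,3,-175,-1.1,0,5,3,-175,-1.1,0,5,3,-175,-1.1]}}

```text
clock: 5.45
position: [0.5181, 0.1532, 0.2658]
tool_rot: [3.099, 0.517, 0.003]
ft_force: [-0.3, -0.0, -2.4]
gripper_width: 0.0483
grip_force: 62.8
```

Run:
```python
from h import *
c=cap('wrist','w3');o=r.observe();print(o['clock'],o['position'],o['tool_rot'],o['ft_force'],o['gripper_width'])
im=cv2.imread('pics/w3.png');cv2.imwrite('pics/w3b.png',cv2.resize(im[150:360,116:396],(800,600),interpolation=cv2.INTER_CUBIC))
```

```text
5.5 [0.51805448 0.15317618 0.26568964] [3.09866425e+00 5.17062772e-01 2.46299517e-03] [-0.59374163  0.00517675 -1.66809434] 0.04821734174109579
```

View pics/w3b.png

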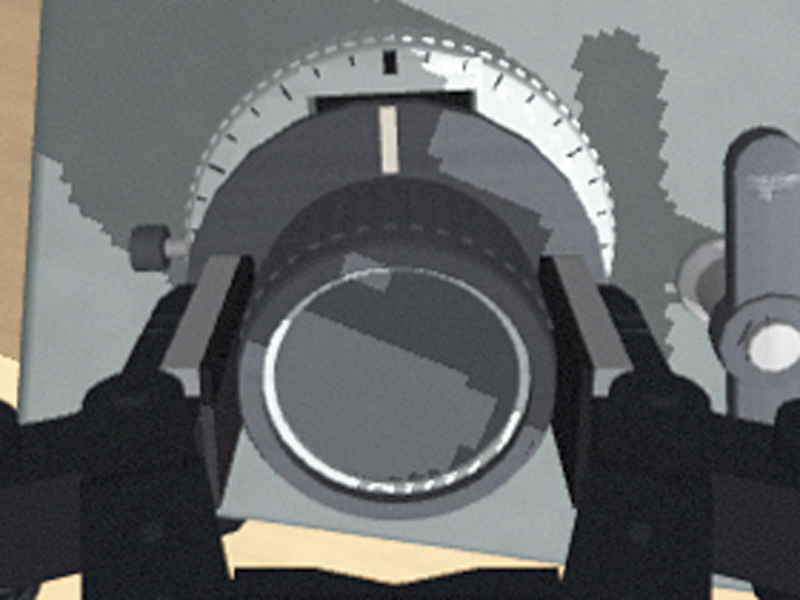

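The slot's outer edge runs (315,97)–(473,92), rim line (390,62), white line (388,107)–(392,172). Flange front edge is about (388,100); carrier rim points run from (195,185) to (600,170).

Run:
```python
from h import *
from scipy.optimize import least_squares
c=pickle.load(open('pics/w3.pkl','rb'))
s=280/800
p=lambda u,v,z:pz(c,116+(u+.5)*s-.5,150+(v+.5)*210/600-.5,z)[:2]*1000
def fit(uv,z,R):
    h=np.array([p(*x,z) for x in uv]);r_=least_squares(lambda x:np.hypot(*(h-x).T)-R,[518,150]);return r_.x.round(2),r_.fun.round(1)
print('carrier',fit([(390,38),(195,185),(270,80),(500,62),(560,108),(603,170),(614,225)],.066,44))
for z in (.0867,.0907): print('flange',fit([(388,100),(305,120),(240,170),(205,220),(480,115),(560,178),(600,240)],z,38))
a,b=p(315,97,.066),p(473,92,.066);m=(a+b)/2;n=(a-b)/np.linalg.norm(a-b);d=np.array([n[1],-n[0]]);d*=np.sign(d[0])
print('slot w',np.linalg.norm(a-b),m,np.degrees(np.arctan2(d[1],d[0])),'centre',m-34.5*d,'rimline',p(390,62,.066))
A,B=p(388,107,.0907),p(392,172,.0907);print('lug',A,B,np.degrees(np.arctan2(*(A-B)[::-1])))
print('ring',p(397,380,.1167), fit([(265,378),(530,378),(397,268),(397,492)],.1167,23))
P=cloud(c);q=P[(abs(P[...,2]-.0907)<.003)&(np.hypot(P[...,0]-.517,P[...,1]-.152)<.045)];print('flz',np.median(q[:,2]))
```

```text
carrier (array([517.02, 150.17]), array([ 0.5, -0.7, -0. ,  0.1, -0.4, -0. , -0.4]))
flange (array([516.69, 150.56]), array([ 0.4,  0.2, -0.4, -0.3,  0.3, -0.8,  0.1]))
flange (array([517.48, 150.91]), array([ 0.7,  0.4, -0.6, -0.7,  0.5, -0.9, -0.5]))
slot w 30.45483758163466 [548.21842706 162.08695002] 20.77894587034762 centre [515.96244154 149.8476119 ] rimline [554.05363775 164.8756458 ]
lug [552.37925242 164.5179798 ] [541.77479285 160.20199786] 22.146169714863507
ring [519.93998423 151.87844703] (array([518.99, 151.45]), array([-3.2, -3.2, -3.5, -4. ]))
flz 0.08953907352125018
```

Request:
{"fn": "send_rows", "kwargs": {"motion": [0,-0.5,-0.5,-4,-0.1,0,-0.5,-0.5,-7,-0.1,0,-0.5,-0.5,-9,-0.1,0,-0.5,-0.5,-11,-0.1,0,-0.5,-0.5,-13,-0.1,0,-0.5,-0.5,-13,-0.1]}}

```text
clock: 6.0
position: [0.5171, 0.1525, 0.2512]
tool_rot: [3.101, 0.504, -0.001]
ft_force: [0.6, 0.1, -2.4]
gripper_width: 0.0484
grip_force: 62.8
```

Request:
{"fn": "send_rows", "kwargs": {"motion": [0,0,0,-1,0,0,0,0,-2,0,0,0,0,-3,0,0,0,0,-3,0]}}

```text
clock: 6.33
position: [0.5172, 0.1526, 0.2486]
tool_rot: [3.101, 0.504, -0.0]
ft_force: [-0.2, 0.3, -0.8]
gripper_width: 0.0484
grip_force: 62.8
```

Request:
{"fn": "send_rows", "kwargs": {"motion": [0,0,0,-1,0,0,0,0,-2,0,0,0,0,-3,0,0,0,0,-3.5,0,0,0,0,-3.5,0]}}

```text
clock: 6.75
position: [0.5172, 0.1526, 0.2452]
tool_rot: [3.101, 0.504, -0.0]
ft_force: [-0.8, 0.5, -1.2]
gripper_width: 0.0482
grip_force: 63.1
```

Request:
{"fn": "send_rows", "kwargs": {"motion": [0,0,0,-0.5,0,0,0,0,-1,0,0,0,0,-1.5,0,0,0,0,-1.5,0]}}

```text
clock: 7.08
position: [0.5173, 0.1527, 0.2451]
tool_rot: [3.1, 0.504, 0.0]
ft_force: [-6.5, -3.3, 16.3]
gripper_width: 0.048
grip_force: 64.8
```

Request:
{"fn": "send_rows", "kwargs": {"motion": [0,0,0,1,0,1,0,0,1,0,1,0,0,1,0,1,0,0,1,0,1,0,0,1,0,1,0,0,1,0,1,0,0,1,0,1,0,0,20,0,1,0,0,50,0,1,0,0,90,0,1,0,0,130,0,1,0,0,160,0,1,0,0,160,0,1,0,0,160,0,1,0,0,160,0]}}

```text
clock: 8.33
position: [0.5171, 0.1524, 0.4031]
tool_rot: [3.101, 0.503, -0.001]
ft_force: [0.7, 0.4, -0.5]
gripper_width: 0.0853
grip_force: 0.0
```

Run:
```python
from h import *
c=cap('wrist','w4');o=r.observe();print(o['clock'],o['position'],o['tool_rot'],o['ft_force'],o['gripper_width'],c['world_from_camera'][:3,3])
im=cv2.imread('pics/w4.png');cv2.imwrite('pics/w4b.png',cv2.resize(im,(800,600),interpolation=cv2.INTER_CUBIC))
P=cloud(c);q=P[(abs(P[...,2]-.07)<.02)&(abs(np.hypot(P[...,0]-.517,P[...,1]-.150)-.032)<.003)];print('flange z',np.percentile(q[:,2],[5,50,95]))
A=np.c_[q[:,:2]-q[:,:2].mean(0),np.ones(len(q))];print('tilt',np.linalg.lstsq(A,q[:,2],rcond=None)[0])
q=P[(abs(np.hypot(P[...,0]-.517,P[...,1]-.150)-.0415)<.001)];print('carrier z',np.percentile(q[:,2],[25,50,75]))
```

```text
8.3833 [0.51700364 0.15233633 0.40254269] [ 3.10070755e+00  5.03575482e-01 -2.79510038e-03] [-0.45495068 -0.20915017  0.11126686] 0.08540989413785284 [0.59156255 0.17560053 0.37117793]
flange z [0.06780129 0.06892304 0.07004801]
tilt [ 0.00031444 -0.00169498  0.06889745]
carrier z [0.24294574 0.2713445  0.30642416]
```

View pics/w4b.png

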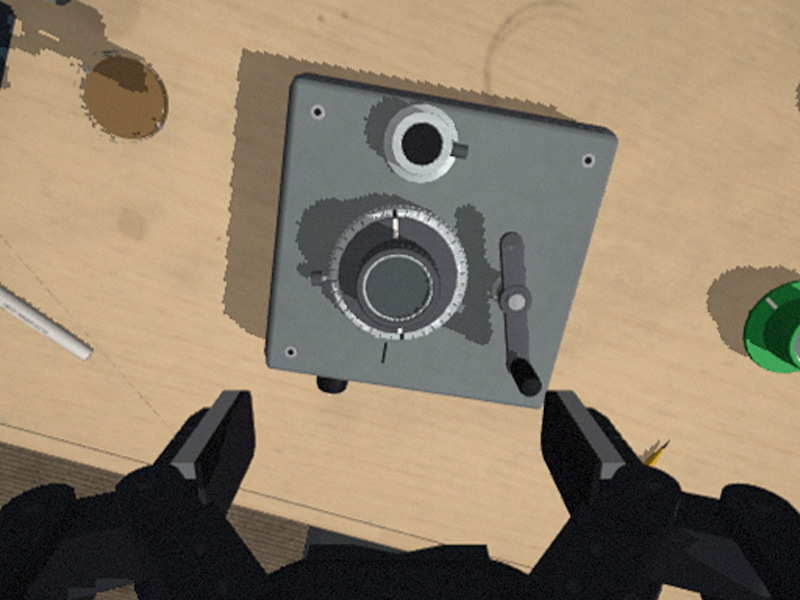

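The cell sits home: flange top at z≈69–70 mm, level. Pivot is at (516,301) and post top at about (530,384) in the 800-px view, so next is the clip geometry.

Run:
```python
from h import *
c=pickle.load(open('pics/w4.pkl','rb'));P=cloud(c)
p=lambda u,v,z:pz(c,u*.64,v*.64,z)[:2]*1000
print('pivot',p(516,301,.080),'post',p(530,384,.108),'base marks',p(318,112,.05),p(588,160,.05),p(291,352,.05))
q=P[(P[...,2]>.100)&(P[...,2]<.112)&(np.hypot(P[...,0]-.48,P[...,1]-.06)<.04)];print('post depth',len(q),np.median(q,0),q.min(0),q.max(0))
S=np.array([515.9,151.5]);pv=p(516,301,.080)
d=p(588,160,.05)-p(318,112,.05);print('yaw',np.degrees(np.arctan2(d[0],-d[1])))
print('seat-pivot',np.linalg.norm(pv-[517,150.2]))
```

```text
pivot [527.92757645  76.90223463] post [489.20591886  58.87780902] base marks [594.82659982 227.10220574] [621.06537077  59.53024609] [436.61766515 202.44171209]
post depth 192 [0.48843739 0.05883268 0.1061823 ] [0.48111515 0.05050048 0.10022019] [0.4940911  0.06427618 0.10849387]
yaw 8.899233195657587
seat-pivot 74.10785609841562
```

Request:
{"fn": "send_rows", "kwargs": {"motion": [0.5,-15,-40,0,0,0.5,-29,-80,0,0,0.5,-29,-93,0,0,0.5,-29,-93,-30,0,0.5,-29,-93,-60,0,0.5,-29,-93,-90,0,0.5,-29,-93,-115,0,0.5,-29,-93,-132,0,0.5,-29,-93,-142,0,0.5,-29,-93,-145,0,0.5,-29,-93,-145,0,0,-29,-93,-145,0,0,-29,-93,-145,0,0,-29,-93,-145,0,0,-29,-93,-145,0,0,-29,-93,-145,0,0,-29,-93,-145,0,0,-29,-93,-145,0]}}

```text
clock: 9.88
position: [0.4886, 0.0597, 0.2599]
tool_rot: [3.1, 0.504, 0.003]
ft_force: [-2.2, -0.7, 6.6]
gripper_width: 0.0115
grip_force: 58.6
```

Request:
{"fn": "send_rows", "kwargs": {"motion": [0,0,0,2,0,0,2,-3,2,0,0,3.5,-6.2,2,0,0,5.5,-9,2,0,0,7.9,-11.7,2,0,0,10.5,-14,2,0,0,13.2,-16.4,2,0,0,16,-18.4,2,0,0,19.2,-20.2,2,0,0,19.2,-20.2,2,0]}}

```text
clock: 10.72
position: [0.5066, 0.0404, 0.2601]
tool_rot: [-3.099, -0.506, 0.005]
ft_force: [-4.4, 4.5, -3.0]
gripper_width: 0.0119
grip_force: 61.0
```

Request:
{"fn": "send_rows", "kwargs": {"motion": [0,3.2,-1.5,0,0,0,6.5,-2.8,0,0,0,9.9,-3.7,0,0,0,13.3,-4.5,0,0,0,16.9,-4.9,0,0,0,20.4,-5.1,0,0,0,24,-4.9,0,0,0,27.4,-4.6,0,0,0,29,-4.4,0,0,0,29,-4.4,0,0,0,29,-4.4,0,0]}}

```text
clock: 11.63
position: [0.5352, 0.0353, 0.26]
tool_rot: [-3.1, -0.505, 0.007]
ft_force: [-6.3, 1.4, -1.0]
gripper_width: 0.0112
grip_force: 61.9
```

Request:
{"fn": "send_rows", "kwargs": {"motion": [0,1.5,0.2,0,0,0,3,0.4,0,0,0,4,0.5,0,0,0,4,0.5,0,0]}}

```text
clock: 11.97
position: [0.5397, 0.0358, 0.2601]
tool_rot: [-3.1, -0.505, 0.004]
ft_force: [-4.9, 2.5, -4.3]
gripper_width: 0.0115
grip_force: 61.7
```

Request:
{"fn": "send_rows", "kwargs": {"motion": [0,2,0.3,0,0,0,4,0.6,0,0,0,5,0.8,0,0,0,5,0.8,0,0]}}

```text
clock: 12.3
position: [0.5426, 0.0362, 0.2597]
tool_rot: [3.1, 0.504, -0.017]
ft_force: [-23.1, -1.4, 10.6]
gripper_width: 0.0114
grip_force: 63.3
```

Stop reached. I'll ease off, release, lift and look.

Request:
{"fn": "send_rows", "kwargs": {"motion": [0,-2,-0.3,0,0,0.4,-2,-0.3,0,0,0.4,-2,-0.3,0,0,0.4,-2,-0.3,0,0,0.4,-2,-0.3,0,0,0.4,-2,-0.3,5,0,0.4,-2,-0.3,25,0,0.4,-2,-0.3,60,0,0.4,-2,-0.3,100,0,0.4,-2,20,140,0,0.4,-20,50,150,0,0.4,-30,70,150,0,0.4,-30,70,150,0,0.4,-30,70,150,0,0.4,-30,70,150,0]}}

```text
clock: 13.55
position: [0.5157, 0.1055, 0.4108]
tool_rot: [3.1, 0.503, 0.0]
ft_force: [0.1, -1.2, -0.8]
gripper_width: 0.0344
grip_force: 0.0
```

Run:
```python
from h import *
c=cap('wrist','w5');o=r.observe();print(o['clock'],o['position'],o['ft_force'],o['gripper_width'])
im=cv2.imread('pics/w5.png');cv2.imwrite('pics/w5b.png',cv2.resize(im,(800,600),interpolation=cv2.INTER_CUBIC))
P=cloud(c);q=P[(abs(P[...,2]-.07)<.006)&(abs(np.hypot(P[...,0]-.517,P[...,1]-.150)-.032)<.003)];print('flange z',np.percentile(q[:,2],[5,50,95]))
q=P[(P[...,2]>.100)&(P[...,2]<.112)&(np.hypot(P[...,0]-.54,P[...,1]-.035)<.04)];m=np.median(q,0);print(m,'joint',np.radians(278.9)-np.arctan2(m[1]-.077,m[0]-.5282)%(2*np.pi))
```

```text
13.6 [0.51583543 0.10508758 0.41051421] [-0.07428135  0.06516713  0.5282411 ] 0.033715273860873814
flange z [0.06770283 0.06885265 0.07018397]
[0.53552801 0.0334361  0.1063956 ] joint -0.011318479051671382
```

View pics/w5b.png

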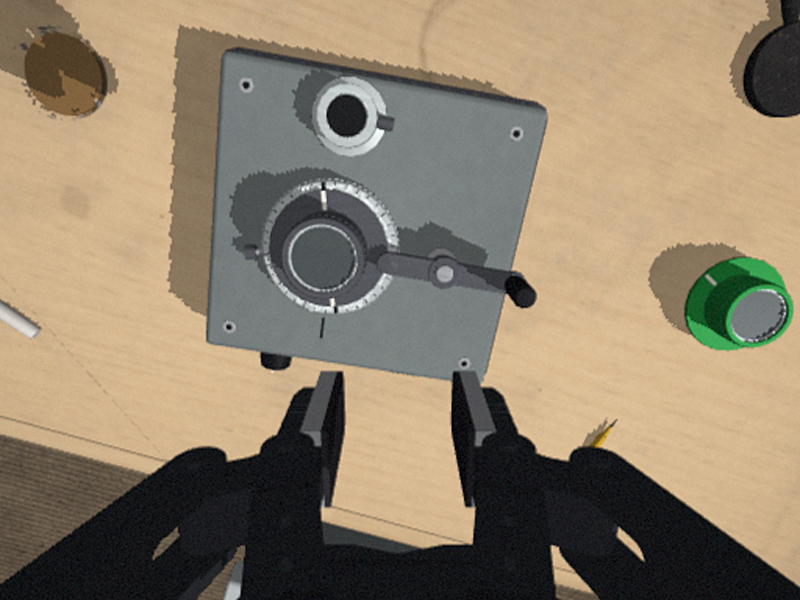

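The clip nose (385,262) lies over the flange and points at the bore centre. The post is at (521,292), the joint is about 0, the flange is still home, and the gripper is clear.

```bash
python3 -c "
from plant import ticket
print(ticket.sign_off())"
```

```text
the job is handed in; nothing more can be done
None
```

The polariser cell is seated flat in the carrier and the retaining clip is fully closed over its flange; the job was handed in at about 13.6 s with the gripper clear, but the hand-in returned no verdict.

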